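# Seat the casting in the weld nest and close the clamp

## Robot

A 7-joint arm with a two-finger parallel gripper is mounted at the origin on the work surface. World frame = base frame: x ahead of the robot, y to its left, z up, the work surface at z = 0. Lengths are in m, angles in rad, forces in N, time in s.
With the tool pointing down it reaches from about 0.4 to 0.875 m from the base axis. Payload 6.5 kg.
Tool frame: the origin (TCP) lies at the very end of the fingers, on their centre line; the grasp point (between the pads) lies 19 mm behind it; z points along the fingers, y is the direction in which the jaws open and shut (so a half turn about z gives the same grasp; the last joint's range is limited). The gripper opens to 85 mm and grips with 20 to 120 N. Pads are 22 mm wide; open, the fingers measure 114 mm over their backs; the gripper's body (76 mm by 85 mm) begins 54 mm behind the grasp point. The pads swing forward as they close: fully open they stand 13 mm farther back than shut.
Start: joints at [1.119, 0.536, -0.004, 1.538, 0.003, 1.067, -0.071], TCP at [0.245, -0.602, 0.231] pointing down, gripper open.
Joint ranges: [-2.7, 2.7], [-0.37, 2.16], [-1.27, 1.26], [0.24, 2.4], [-1.31, 4.45], [0.19, 1.91], [-2.76, 2.76]. Speed limits (rad/s): [2.39, 2.39, 3.14, 3.14, 3.14, 3.14, 3.14].

## Interface

Orientations are given as a unit quaternion [x, y, z, w].
In Python, from rig import arm, gripper_open, grasp, vision, current_t, current_qpos, current_qd, current_effort, current_tool_pos, current_orientation, current_contact_force, current_wrist_torque, current_gripper_width gives the robot as it stands. Calls block until the motion is done:
- arm.move_pose(position, orientation): joint-space move of the TCP to a pose.
- arm.move_l(position, feed=0.15, orientation=None, until_force=None): straight line of the TCP; orientation=None keeps the orientation; feed is the mean speed in m/s. With until_force (N) it stops when the force on the tool has changed by that much, and returns True; else False.
- arm.set_joints(angles): joint-space move.
- gripper_open() and grasp(): open the fingers fully, or close them until they stop; the grip force is fixed at half the most.
- arm.sleep(seconds).
- arm.solve_ik(position, orientation): joint angles nearest the present ones, or None.
- vision.snapshot(name): name is "scene" or "top" or "wrist"; returns the picture (480x640x3 uint8, red, green, blue); there is no depth.
- vision.calibration(name): a dict with "mtx" (3x3 intrinsics, pixels), "world_to_cam" (4x4, takes a point from world to camera coordinates); the wrist camera has in their place "T_tool_cam" (4x4, takes a point from camera to tool coordinates, whose origin is the TCP and whose axes are the flange's). Camera axes: x right, y down, z forward; pixel columns grow to the right and rows downward; lengths in m; the calibration is good to about 2 mm. A picture is of the moment at which its call begins: read the wrist's pose just before it. calibration takes no time and is no camera call.
A pose or a line that the arm cannot do raises arm.PlanningError and nothing moves.
- arm.finish_job(): hands the job in, once; it reports no verdict.
Readings, each from a call of its own:
- current_t(): time.
- current_qpos(): joint angles.
- current_qd(): joint speeds.
- current_effort(): joint torques, N m.
- current_tool_pos(): TCP position.
- current_orientation(): TCP orientation.
- current_contact_force(): force on the tool from outside, world axes, zero at the start.
- current_wrist_torque(): the same for the moment, N m.
- current_gripper_width(): finger opening in m.
Only numpy, scipy, OpenCV 4.12 (cv2) and the standard library are available. Lean on these libraries where they do the work, as an engineer would, in place of code of your own. Each camera call takes 0.05 s, during which the arm holds its last target. There are 200 camera calls.

## Task

Lay the aluminium casting with the tall rectangular boss into the weld nest. With the clamp still open, press straight down on its boss, past the drag of the lifter, until you feel it sitting solidly on the support bars: push with about 20 N, and never load the bars with more than 40 N. Only then close the hinged clamp so that its foot rests on the boss, and leave the other workpieces and tools where they lie.

Things in the scene. Friction and masses are not known exactly. Their poses are not given: they have to be found in the camera images.
- casting_grip (a point): Casting: bare aluminium plate 80 (x) x 46 (y) x 8 mm with a solid rectangular boss 40 (x) x 24 (y) mm standing on its middle, 46 mm high overall, 0.2 to 0.4 kg, loose on the bench. Point on its vertical centre line in the boss, 34 mm above the underside, 12 mm below the flat boss top; x along the long side, z up. Grip the boss across its 24 mm here. Either way round fits.
- nest (a point): Centre of the weld nest at bench height (z = 0). x along the nest's long side towards the clamp hinge, z up. Four aluminium corner guides, tops 56 mm up with flared lead-ins, leave 84 x 50 mm for the casting's plate (2 mm play a side); the long sides are open for 60 mm in the middle. The fixture's base plate is 250 x 150 mm.
- lifter_top (a point): Nest centre, 42 mm above the bench (fixed point). Here is the lifter, a black plate 34 x 36 mm; its top starts 37 to 42 mm up. Friction holds it: it carries the casting, does not spring back, and sinks under about 11 N in all (the casting's weight counts). A casting laid on it stands 5 to 26 mm too high and must be pushed down onto the support bars.
- seat: Rigid support of the nest: two rubber-faced steel bars across it, 31 mm either side of its centre, low between the guides, that carry the casting when fully down. Shims set their height anew each time: tops 16 to 32 mm above the bench, NOT shown by this pose. They give only 1 mm per 30 N: on meeting them the force at the hand climbs steeply above the lifter's drag. Origin and axes as point nest.
- clamp (a joint): Clamp arm angle, rad: within 0.08 of 0 with the foot on the seated casting, 1.65 to 1.9 (stop) when open, leaning back from the nest. Hinge axis along the nest's y, 105 mm from its centre along +x, 96 mm above the bench. Damped, some friction: pushed over to below about 1.2 rad the arm sinks by its own weight in about 2 s and rests on the casting with about 2 N.
- clamp_end (a point): Middle of the black end grip (45 x 24 x 20 mm) of the clamp arm, 132.5 mm from the hinge axis; the arm is a steel bar 20 mm wide (along the nest's y) and 14 mm thick, 155 mm long in all. x points from here to the hinge.
- foot: The clamp's foot: a rubber-tipped screw 18 mm across, at right angles to the arm, 105 mm from the hinge, its tip 26 mm below the arm's centre line when closed. Origin on the arm's centre line.
- cover_mid (a point): Another workpiece, not to be used: aluminium plate 70 x 60 x 10 mm with a low round boss, 24 mm high; point half-way up.
- collar_mid (a point): Another workpiece, not to be used: aluminium ring 60 mm across, 26 mm high; point at its centre.
- hexkey_mid (a point): Steel L-shaped hex key 130 mm long, 8 mm thick, lying on the bench; not to be moved.
- hexkey2_mid (a point): Smaller steel hex key, 100 mm long, 6 mm thick, lying on the bench; not to be moved.
- driver_grip (a point): Screwdriver with black handle, 200 mm long, lying on the bench; not to be moved.
Mind the look-alikes: they are no part of the job. What is shaped like the part that bears casting_grip but black or purple is not meant.

How it is judged:
By the outcome, as a careful person would: the job done as asked, in the order asked, and still so for the second after the job is handed in, with the robot touching nothing.
It also fails if it takes over 72 s, if anything falls off the work surface, if the arm or the gripper's body presses on something with over 40 N, if the wrist force passes 120 N, or if a joint passes its speed limit or range.

## Working session

There is one attempt and no reset: what is moved stays moved. The work goes in short steps, each a Python script; the robot and the scene stay as the last script left them, time stands still between calls to the robot, and variables do not carry over. Pictures are saved under pics/ and viewed, about 8 in all and at most 12, crops included, and the job is handed in when it is done.

```bash
mkdir -p pics
cat > h.py <<'E'
import numpy as np, cv2
from rig import *
def save(n,f,crop=None,s=1):
    im=vision.snapshot(n)[:,:,::-1].copy(); cv2.imwrite('pics/'+f+'_raw.png',im)
    if crop: x0,y0,x1,y1=crop; im=im[y0:y1,x0:x1]
    cv2.imwrite('pics/'+f+'.png',cv2.resize(im,None,fx=s,fy=s,interpolation=cv2.INTER_CUBIC)); return im
def ray(n,uv,z,T=None):
    c=vision.calibration(n); K=np.array(c['mtx'])
    W=T if T is not None else np.linalg.inv(np.array(c['world_to_cam']))
    d=W[:3,:3]@np.linalg.solve(K,[uv[0],uv[1],1]); o=W[:3,3]
    return o+d*(z-o[2])/d[2]
def wristT():
    from scipy.spatial.transform import Rotation as R
    T=np.eye(4); T[:3,:3]=R.from_quat(current_orientation()).as_matrix(); T[:3,3]=current_tool_pos()
    return T@np.array(vision.calibration('wrist')['T_tool_cam'])
def proj(n,p):
    c=vision.calibration(n); q=np.array(c['world_to_cam'])@np.r_[p,1]; u=np.array(c['mtx'])@q[:3]; return u[:2]/u[2]
E
python3 - <<'E'
from h import *
save('top','top'); save('scene','scene')
print(current_t(),current_tool_pos(),current_orientation())
for n in('top','scene'): print(vision.calibration(n))
print(vision.calibration('wrist'))
E
```

```text
0.1 [ 0.24438654 -0.60171859  0.23051147] [ 9.81443891e-01  1.91748016e-01 -2.00039424e-04 -7.39928809e-04]
{'mtx': array([[601.1200771 ,   0.        , 318.0927736 ],
       [  0.        , 601.1200771 , 249.02598688],
       [  0.        ,   0.        ,   1.        ]]), 'world_to_cam': array([[-0.02133903, -0.99976691, -0.00328161, -0.12452575],
       [-0.9959126 ,  0.02154467, -0.08771496,  0.54197176],
       [ 0.08776522,  0.00139645, -0.99614021,  1.15119249],
       [ 0.        ,  0.        ,  0.        ,  1.        ]])}
{'mtx': array([[520.01808687,   0.        , 324.0177473 ],
       [  0.        , 520.01808687, 241.65935075],
       [  0.        ,   0.        ,   1.        ]]), 'world_to_cam': array([[-0.71594042,  0.69805428,  0.01222882,  0.46904769],
       [ 0.59673139,  0.62092587, -0.50829393, -0.17440383],
       [-0.36240994, -0.35661085, -0.86109682,  1.3799251 ],
       [ 0.        ,  0.        ,  0.        ,  1.        ]])}
{'mtx': array([[406.28559675,   0.        , 321.37601382],
       [  0.        , 406.28559675, 244.37676787],
       [  0.        ,   0.        ,   1.        ]]), 'T_tool_cam': array([[ 7.42488521e-05, -9.62261715e-01, -2.72125682e-01,
         6.91658112e-02],
       [ 9.99999931e-01,  1.70243067e-04, -3.29147686e-04,
        -3.06747355e-04],
       [ 3.63053728e-04, -2.72125638e-01,  9.62261661e-01,
        -1.43286941e-01],
       [ 0.00000000e+00,  0.00000000e+00,  0.00000000e+00,
         1.00000000e+00]])}
```

View pics/top.png

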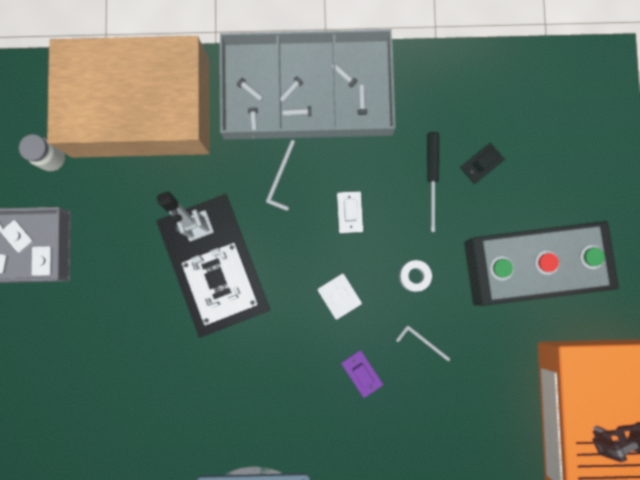

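View pics/scene.png

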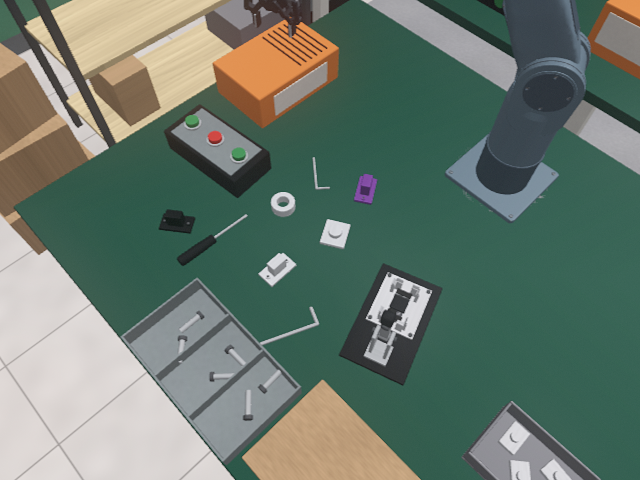

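The top view shows the casting at about (349,212). The nest is at (217,280), with its clamp leaning back towards (168,201). The purple (362,373) and black (482,163) castings are the look-alikes, and the screwdriver, keys, ring and cover are well clear. Next I take rough positions and look with the wrist camera.

Run:
```python
from h import *
from scipy.spatial.transform import Rotation as R
im=cv2.imread('pics/top_raw.png')
m=(im.min(2)>130).astype(np.uint8); m[:, :320]=0; m[:,380:]=0; m[:180]=0; m[250:]=0
c=max(cv2.findContours(m,0,2)[0],key=cv2.contourArea); r=cv2.minAreaRect(c); b=cv2.boxPoints(r); print(r)
w=np.array([ray('top',p,.008)[:2] for p in b]); print('cast',w.mean(0)); 
for i in range(2): e=w[i+1]-w[i]; print(np.linalg.norm(e),np.degrees(np.arctan2(e[1],e[0])))
C=w.mean(0)
N=ray('top',(217,281),.03)[:2]; H=ray('top',(193,225),.09)[:2]; print('nest',N,'hinge',H)
# base plate dark
g=cv2.cvtColor(im,cv2.COLOR_BGR2HSV); m=((g[:,:,2]<50)).astype(np.uint8); print(im[300,200],im[320,300])
ax=H-N; yaw=np.arctan2(ax[1],ax[0]); print('nest yaw',np.degrees(yaw))
def q(yaw): return (R.from_euler('z',yaw)*R.from_euler('x',np.pi)).as_quat()
# wrist camera sits at +x tool 0.069 looking back-tilted; aim with tool ~0 offset
for nm,P in(('wc',C),('wn',N)):
    for yw in (0,np.pi/2,-np.pi/2,np.pi):
        s=arm.solve_ik([P[0],P[1],.3],q(yw)); print(nm,yw,None if s is None else np.round(s,2))
```

```text
((349.6615295410156, 211.90769958496094), (41.047813415527344, 24.18492889404297), 86.8201675415039)
cast [ 0.6134803  -0.20053479]
0.048300436737913656 -88.03852462413163
0.08247111843366033 -178.437265186231
nest [0.48072361 0.0608164 ] hinge [0.58297142 0.09434149]
[239 237 234] [79 94 54]
nest yaw 18.153324544374108
wc 0 [ 0.32  0.47 -0.11  1.47  0.05  1.2  -1.36]
wc 1.5707963267948966 [ 0.51  0.5  -0.4   1.46  0.2   1.22  0.1 ]
wc -1.5707963267948966 [-0.41  0.69  1.09  1.52 -0.63  1.32 -2.4 ]
wc 3.141592653589793 [ 0.7   0.56 -0.69  1.44  0.36  1.27  1.55]
wn 0 [ 0.27  0.22 -0.57  1.86  0.13  1.1  -1.92]
wn 1.5707963267948966 [ 0.4   0.25 -0.73  1.85  0.18  1.11 -0.39]
wn -1.5707963267948966 [ 0.66  0.35 -1.07  1.84  0.33  1.15  2.62]
wn 3.141592653589793 [ 0.62  0.32 -1.01  1.84  0.3   1.14  1.08]
```

```bash
cat >> h.py <<'E'
from scipy.spatial.transform import Rotation as R
def q(yaw): return (R.from_euler('z',yaw)*R.from_euler('x',np.pi)).as_quat()
E
python3 - <<'E'
from h import *
Y=np.pi+np.radians(18)
arm.move_pose([.481,.061,.24],q(Y)); T=wristT(); np.save('Tn.npy',T); save('wrist','wn'); print(current_t(),current_tool_pos(),np.round(current_qpos(),2))
arm.move_pose([.613,-.2,.16],q(np.pi)); T=wristT(); np.save('Tc.npy',T); save('wrist','wc'); print(current_t(),current_tool_pos(),np.round(current_qpos(),2))
E
```

```text
2.65 [0.48122671 0.06016095 0.2398558 ] [ 0.65  0.46 -1.1   1.91  0.47  1.06  1.24]
3.8583 [ 0.61348227 -0.19726831  0.16112404] [ 0.78  0.76 -0.83  1.58  0.61  1.08  1.37]
```

View pics/wn.png

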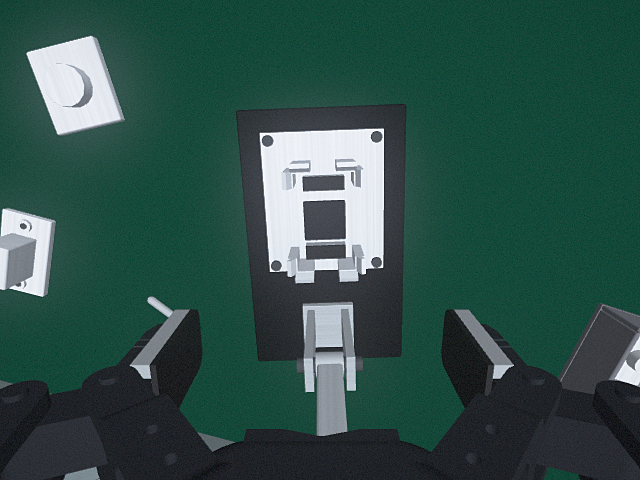

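View pics/wc.png

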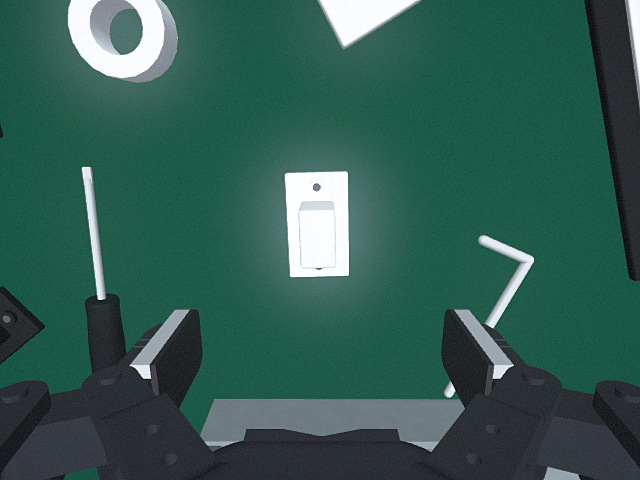

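The nest picture shows the lifter at about (325,221), bolts near (267,141), (376,136), (277,266) and (376,262), and four corner guides. The clamp is at the bottom, clear of the fingers. The casting picture shows the boss top at about (318,238) and the plate corners near (286,173) and (349,275). I zoom in on the nest and measure the casting.

Run:
```python
from h import *
im=cv2.imread('pics/wn_raw.png')[125:295,240:420]; cv2.imwrite('pics/z.png',cv2.resize(im,None,fx=4,fy=3.5,interpolation=cv2.INTER_CUBIC)[:600])
T=np.load('Tc.npy'); im=cv2.imread('pics/wc_raw.png')
m=(im.min(2)>140).astype(np.uint8); m2=m*0; m2[150:300,260:370]=m[150:300,260:370]
m2=cv2.morphologyEx(m2,cv2.MORPH_OPEN,np.ones((3,3)))
c=max(cv2.findContours(m2,0,2)[0],key=cv2.contourArea)
w=np.array([ray('wrist',p[0],.008,T)[:2] for p in c]); r=cv2.minAreaRect((w*1000).astype(np.float32)); print('plate',r)
# boss top by brightness
g=im[190:275,290:345].min(2); print(g[40:46,::4], g[::5,28])
```

```text
plate ((613.9376831054688, -199.5557861328125), (80.20796966552734, 45.747039794921875), 1.56570303440094)
[[252 252 255 254 252 250 251 252 252 251 249 241 253 250]
 [252 252 255 254 252 251 251 252 251 251 250 241 253 250]
 [252 252 255 254 252 251 251 252 252 251 250 240 252 250]
 [252 252 255 254 252 251 251 252 251 251 249 242 252 250]
 [252 252 255 254 252 251 252 252 251 251 250 239 252 249]
 [252 252 255 254 252 250 252 252 252 251 249 241 252 250]] [133 253 255 209 245 252 252 252 252 252 252 252 252 251 252 253 248]
```

View pics/z.png

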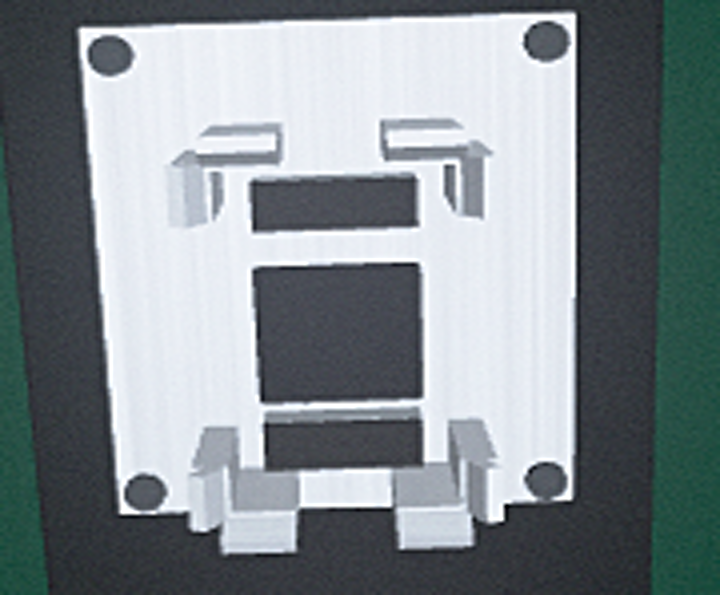

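Run:
```python
from h import *
T=np.load('Tn.npy')
P=lambda x,y,z: ray('wrist',(240+(x+.5)/4-.5,125+(y+.5)/3.5-.5),z,T)[:2]*1000
def show(n,L,z):
    w=np.array([P(*p,z) for p in L]); a=(w[2]+w[3]-w[0]-w[1])/2; b=(w[0]+w[3]-w[1]-w[2])/2
    print(n,w.mean(0).round(1),'long',np.hypot(*a).round(1),np.degrees(np.arctan2(a[1],a[0])).round(2),'short',np.hypot(*b).round(1),np.degrees(np.arctan2(b[1],b[0])).round(2))
# order: upper-left, upper-right, lower-right, lower-left
for z in(.037,.042): show('lifter',[(253,267),(420,262),(422,400),(260,404)],z)
show('guides in',[(283,122),(380,120),(397,548),(298,552)],.056)
show('guide side',[(168,160),(490,150),(505,460),(190,468)],.056)
for z in(.006,.012,.018): show('bolts',[(110,55),(546,41),(546,480),(146,492)],z); show('white',[(80,28),(577,13),(574,500),(118,515)],z)
w=[ray('wrist',p,.006,T)[:2]*1000 for p in((237,111),(405,104),(401,356),(258,360))]
print('base',np.round(w,1),np.mean(w,0))
```

```text
lifter [487.1  65.1] long 35.0 19.61 short 35.8 -70.29
lifter [486.1  64.7] long 34.5 19.61 short 35.3 -70.29
guides in [485.5  64.7] long 103.4 19.83 short 20.2 -70.01
guide side [478.7  62.1] long 73.7 20.94 short 65.3 -70.24
bolts [478.6  62.2] long 118.5 20.02 short 97.9 -70.07
white [478.4  62.1] long 131.7 19.77 short 111.6 -70.03
bolts [477.6  61.8] long 116.6 20.02 short 96.4 -70.07
white [477.4  61.8] long 129.6 19.77 short 109.8 -70.03
bolts [476.6  61.4] long 114.8 20.02 short 94.8 -70.07
white [476.4  61.4] long 127.5 19.77 short 108.0 -70.03
base [[423.6 -36.3]
 [372.6 102.7]
 [607.2 188.7]
 [657.7  47.6]] [515.25259134  75.65595575]
```

Lifter and guides agree on the nest centre: (0.4862, 0.0648), yaw 19.8°. The casting is at (0.6139, -0.1996), yaw 1.57°. I check reachability first, then grasp.

Run:
```python
from h import *
N=(.4862,.0648); Q=q(np.pi+np.radians(19.8)); 
for z in(.16,.06,.03,.0): print(z,np.round(arm.solve_ik([*N,z],Q),2) if arm.solve_ik([*N,z],Q) is not None else None)
c=(.6139,-.1996); Qc=q(np.pi+np.radians(1.57))
arm.move_pose([*c,.09],Qc); arm.move_l([*c,.0165],feed=.08)
grasp(); print('w',current_gripper_width(),current_contact_force())
arm.move_l([*c,.13],feed=.15); print(current_t(),current_gripper_width(),current_contact_force(),current_tool_pos())
T=wristT(); np.save('Tg.npy',T); save('wrist','g')
print(np.round(arm.solve_ik([*N,.13],Q),2))
```

```text
0.16 [ 0.55  0.57 -1.    1.97  0.61  0.93  1.16]
0.06 [ 0.42  0.71 -0.84  2.03  0.79  0.76  1.01]
0.03 [ 0.38  0.76 -0.78  2.03  0.84  0.7   0.97]
0.0 [ 0.34  0.8  -0.72  2.04  0.89  0.65  0.93]
w 0.02351417329556831 [-0.52766507 -0.98987925  1.98065651]
6.8083 0.022911898203170186 [-0.62152215 -0.63570182 -2.92808326] [ 0.6129773  -0.19969963  0.12887308]
[ 0.52  0.62 -0.96  1.99  0.66  0.88  1.11]
```

View pics/g.png

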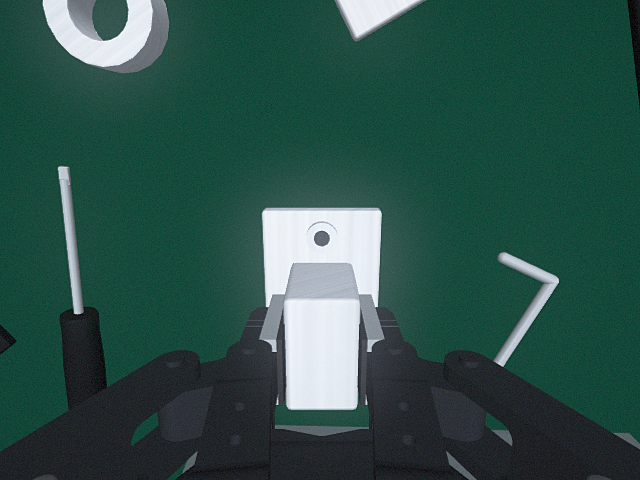

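The casting is held level at the boss (opening 23 mm, weight about 3 N). I compute its in-hand offset, then lower it onto the lifter.

Run:
```python
from h import *
T=np.load('Tg.npy'); p=np.array(current_tool_pos()); z0=p[2]-.0165
# plate near edge (tool +x side), boss near/far top edges; offset of casting centre from TCP along tool +x (=world -x rotated 1.57deg)
Rm=R.from_quat(current_orientation()).as_matrix()
def off(u,v,z): return (Rm.T@(ray('wrist',(u,v),z,T)-p))[:2]*1000
a=off(322,209,z0+.008); b=off(321,298,z0+.046); c=off(321,409,z0+.046); print(a,b,c)
dx=np.mean([a[0]-40,(b[0]+c[0])/2])/1000; print('dx',a[0]-40,(b[0]+c[0])/2)
if abs(dx)>.004: dx=0
Q=q(np.pi+np.radians(19.8)); Rn=R.from_quat(Q).as_matrix(); N=np.array([.4862,.0648])-(Rn@[dx,0,0])[:2]
arm.move_pose([*N,.14],Q); arm.sleep(.2); e=N-np.array(current_tool_pos())[:2]; print('err',e*1000)
N2=N+e; np.save('N2.npy',N2)
arm.move_l([*N2,.085],feed=.1); print(current_t(),current_tool_pos(),current_contact_force())
T=wristT(); save('wrist','pre'); np.save('Tp.npy',T)
```

```text
[39.92094541  0.52794494] [19.86486852  0.16379382] [-19.61741946   0.15312881]
dx -0.07905458950033051 0.12372453135103711
err [-0.75796512  1.01247124]
8.8917 [0.48574417 0.06608194 0.0852338 ] [-0.64687041 -0.05039398 -2.10864902]
```

View pics/pre.png

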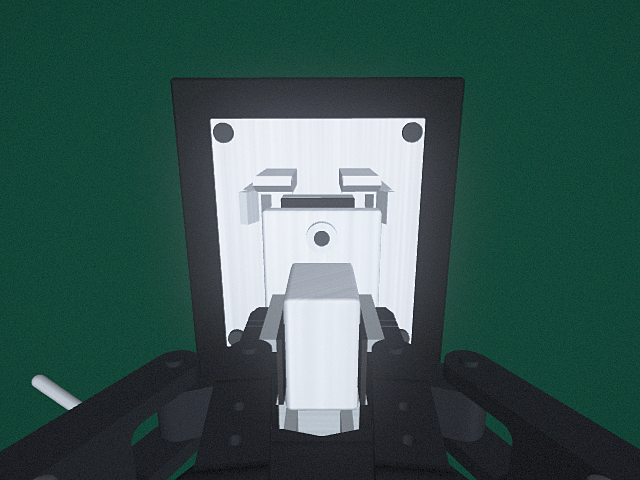

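Run:
```python
from h import *
T=np.load('Tp.npy')
rd=np.array([current_tool_pos() for _ in range(5)]); print(rd[:2])
y=np.radians(19.8); ax=np.array([np.cos(y),np.sin(y)]); ay=np.array([-ax[1],ax[0]])
p=rd.mean(0)[:2]
for uv in((297,170),(340,169),(240,190),(394,190)):
    w=ray('wrist',uv,.056,T)[:2]-p; print(uv,'nest x,y rel tcp mm',(w@ax*1000).round(1),(w@ay*1000).round(1))
for uv in((263,209),(381,209)):
    w=ray('wrist',uv,.0767,T)[:2]-p; print('plate',(w@ax*1000).round(1),(w@ay*1000).round(1))
print('N rel',(np.array([.4862,.0648])-p)@ax*1000,(np.array([.4862,.0648])-p)@ay*1000)
```

```text
[[0.48594559 0.06609541 0.08549761]
 [0.48594559 0.06609541 0.08549761]]
(297, 170) nest x,y rel tcp mm -52.7 -9.8
(340, 169) nest x,y rel tcp mm -53.2 8.2
(240, 190) nest x,y rel tcp mm -44.3 -34.2
(394, 190) nest x,y rel tcp mm -44.3 31.3
plate -40.1 -21.7
plate -40.1 23.0
N rel -0.19943501203717218 -1.3050050962784072
```

Run:
```python
from h import *
y=np.radians(19.8); ax=np.array([np.cos(y),np.sin(y)]); ay=np.array([-ax[1],ax[0]])
N3=np.load('N2.npy')-.0004*ax-.0016*ay; np.save('N3.npy',N3)
arm.move_l([*N3,.083],feed=.03); arm.sleep(.2); print(current_tool_pos(),current_contact_force())
r=arm.move_l([*N3,.049],feed=.02,until_force=5); print(r,current_t(),current_tool_pos(),current_contact_force(),current_wrist_torque())
save('wrist','on')
```

```text
[0.48571999 0.06416744 0.0831367 ] [ 0.01439842 -0.40605209 -2.39260866]
True 10.6167 [0.48551497 0.06415371 0.05583746] [0.60549312 0.40243423 1.312965  ] [ 0.10010702 -0.23863824  0.01489574]
```

View pics/on.png

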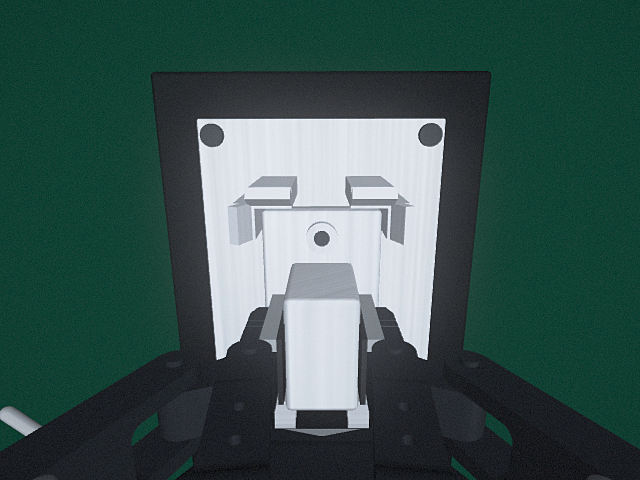

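The casting is between the guides and centred (guide tips at 297 and 345, plate at 263–381). It rests on the lifter with its underside at about 39 mm. I release it and press on the boss top with the closed fingers.

Run:
```python
from h import *
N3=np.load('N3.npy')
gripper_open(); arm.move_l([*N3,.125],feed=.12); grasp(); arm.sleep(.3)
b=np.array(current_contact_force()); print(current_t(),current_tool_pos(),b,current_gripper_width())
arm.move_l([*N3,.095],feed=.08); arm.sleep(.1); b=np.array(current_contact_force()); print(b); np.save('b.npy',b)
r=arm.move_l([*N3,.076],feed=.015,until_force=4); print(r,current_tool_pos(),current_contact_force()-b)
r=arm.move_l([*N3,.056],feed=.012,until_force=9); print(r,current_t(),current_tool_pos(),current_contact_force()-b)
arm.sleep(.3); print(current_tool_pos(),current_contact_force()-b)
```

```text
13.0917 [0.48564474 0.0641614  0.1250131 ] [-0.75807018 -0.50603242 -0.68492918] -0.00022703855586685845
[-0.24134106  0.53999231  0.86876161]
True [0.4855356  0.06414502 0.08441901] [ 0.22220106 -0.15398752  1.08300376]
True 15.4333 [0.48568678 0.06422553 0.07771227] [-0.09436782 -1.3672673   3.66079188]
[0.48569911 0.06416843 0.07767303] [ 0.24518696 -0.73737998  4.2552182 ]
```

Run:
```python
from h import *
N3=np.load('N3.npy'); b=np.load('b.npy')
for F in (12,16,20):
    f=(current_contact_force()-b)[2]
    r=arm.move_l([*N3,.055],feed=.006,until_force=F-f); print(F,r,round(current_t(),2),current_tool_pos()[2],(current_contact_force()-b)[2])
    if not r: break
```

```text
12 True 16.37 0.07768019014543427 4.66397286849968
16 True 17.07 0.07766966952527561 4.240600828508263
20 True 17.91 0.07757118487590703 7.06429935128788
```

Run:
```python
from h import *
N3=np.load('N3.npy'); b=np.load('b.npy'); f0=0
z=current_tool_pos()[2]
for i in range(24):
    z-=.0003; arm.move_l([*N3,z],feed=.006,until_force=12); arm.sleep(.1)
    F=(current_contact_force()-b); print(round(current_t(),2),'cmd',round(z*1e3,2),'act',round(current_tool_pos()[2]*1e3,2),F.round(1))
    if F[2]>18.5: break
    if F[2]-f0>8: z+=.00015
    f0=F[2]
arm.sleep(.3); print((current_contact_force()-b).round(1),current_t())
```

```text
18.26 cmd 77.27 act 77.58 [-0.9 -0.5  5.9]
18.61 cmd 76.97 act 77.49 [-1.1 -2.   9.5]
18.96 cmd 76.67 act 77.42 [-2.4 -1.4 13.2]
19.31 cmd 76.37 act 77.37 [-2.2 -2.4 16.6]
19.66 cmd 76.07 act 77.29 [-4.1 -2.7 18.2]
20.01 cmd 75.77 act 77.21 [-4.8 -2.2 21.2]
[-4.9 -2.3 21.1] 20.3083
```

Force rose from 6 to 21 N over 0.37 mm of travel, stiffer than the lifter drag and matching the bars' stiffness. To rule out a jam, I back off, check the bar height from the earlier nest image, and look at the casting.

Run:
```python
from h import *
N3=np.load('N3.npy')
T=np.load('Tn.npy'); P=lambda x,y,z: ray('wrist',(240+(x+.5)/4-.5,125+(y+.5)/3.5-.5),z,T)[:2]*1000
for z in(.016,.024,.032):
    a,b,c=P(334,178,z),P(336,229,z),P(342,467,z); print(z,'residual',np.linalg.norm(c-a)-np.linalg.norm(b-a)-62, 'w',np.linalg.norm(b-a))
arm.move_l([*N3,.16],feed=.15); print(current_t(),current_contact_force())
T=wristT(); np.save('Ts.npy',T); save('wrist','seat',(180,80,480,400),1.8)
```

```text
0.016 residual 2.6026367826162726 w 13.086637060532608
0.024 residual 1.1949013089984746 w 12.801470322176975
0.032 residual -0.21283416461926663 w 12.516303583821395
21.0167 [-0.02483324 -0.10331975 -0.70771861]
```

View pics/seat.png

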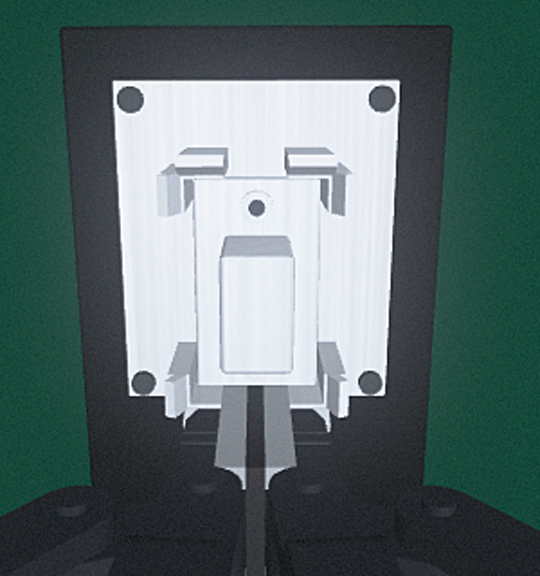

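The casting sits square and level between the guides. The bar geometry in the earlier image gives a top height of about 31 mm, against 31.7 mm felt, so it is seated. Next I close the clamp by pushing from behind its end grip.

Run:
```python
from h import *
y=np.radians(19.8); ax=np.array([np.cos(y),np.sin(y)]); ay=np.array([-ax[1],ax[0]]); N=np.array([.4858,.0643]); Q=q(np.pi+y)
for z in(.21,.226,.245):
    w=ray('top',(168,201),z)[:2]-N; print('end grip nest xy mm',z,w@ax*1000,w@ay*1000)
at=lambda x,z:[*(N+x*ax),z]
for x,z in((.19,.30),(.19,.205),(.05,.205)): print(arm.solve_ik(at(x,z),Q) is not None)
arm.move_l(at(0,.31),feed=.2,orientation=Q)
arm.move_l(at(.19,.31),feed=.2)
arm.move_l(at(.19,.207),feed=.15,until_force=8); print(current_t(),current_tool_pos(),current_contact_force())
save('scene','behind',(280,200,520,400),2.5)
```

```text
end grip nest xy mm 0.21 130.54744575654144 2.003274313515546
end grip nest xy mm 0.226 126.55028959201408 -0.8473193436941626
end grip nest xy mm 0.245 121.80366664663775 -4.232399311630698
True
True
True
23.9 [0.66505767 0.12901801 0.20818802] [ 1.04547741  0.31004033 -0.18689111]
```

View pics/behind.png

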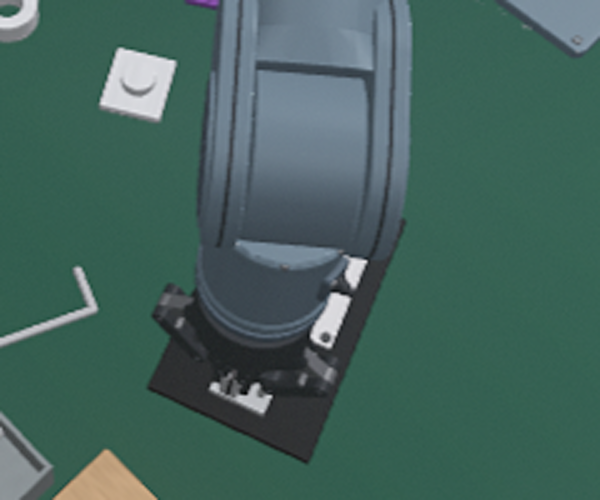

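The fingers are behind the clamp end (grip at nest x of about 127 mm, fingers at 190 mm) with nothing touched. Pushing now.

Run:
```python
from h import *
y=np.radians(19.8); ax=np.array([np.cos(y),np.sin(y)]); N=np.array([.4858,.0643])
at=lambda x,z:[*(N+x*ax),z]
for x in np.arange(.17,.054,-.015):
    r=arm.move_l(at(x,.207),feed=.05,until_force=20); f=np.array(current_contact_force()); print(round(x,3),r,round((np.array(current_tool_pos())[:2]-N)@ax*1000,1),f.round(1))
    if r: break
```

```text
0.17 False 169.9 [1.2 1.  0.1]
0.155 False 154.8 [0.5 0.3 0.6]
0.14 False 140.2 [ 0.4 -0.3  6.3]
0.125 False 126.1 [ 0.  -0.6 10.9]
0.11 False 109.3 [-0.6 -0.4  1.3]
0.095 False 94.7 [ 0.5  0.7 -0.6]
0.08 False 79.8 [-0.6 -1.  -0.3]
0.065 False 64.8 [-0.1 -0.   0.4]
```

Run:
```python
from h import *
print(current_t()); arm.sleep(1.0); save('wrist','push'); print(current_contact_force())
```

```text
27.65
[-0.06495731  0.56943776 -0.09990004]
```

View pics/push.png

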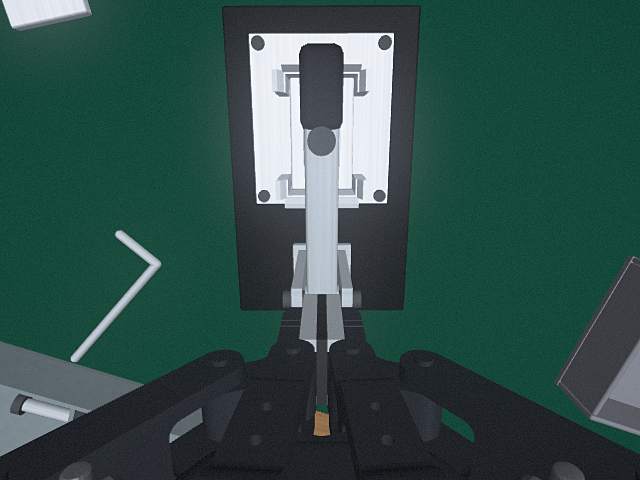

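The clamp arm now lies over the casting: end grip at about (321,85), pivot at (321,298). I retreat and make one last check.

Run:
```python
from h import *
y=np.radians(19.8); ax=np.array([np.cos(y),np.sin(y)]); ay=np.array([-ax[1],ax[0]]); N=np.array([.4858,.0643]); Q=q(np.pi+y)
arm.move_l([*(N+.065*ax),.33],feed=.2)
arm.move_pose([.45,-.30,.33],q(np.pi)); arm.sleep(.5); print(current_t(),current_contact_force())
for nm in('top','scene'):
    for th in(0,.075,.3):
        p=N+ax*(.105-.1325*np.cos(th)); print(nm,th,proj(nm,[*p,.096+.1325*np.sin(th)]).round(1))
a=save('scene','fa',(340,240,460,400),3.5); b=save('top','fb',(150,180,280,340),3)
h=480; cv2.imwrite('pics/final.png',np.hstack([cv2.resize(a,(360,480),interpolation=2),cv2.resize(b,(390,480),interpolation=2)]))
```

```text
31.4417 [-0.02869737  0.2293372   1.20498002]
top 0 [214.1 291.1]
top 0.075 [213.1 290.8]
top 0.3 [209.  287.5]
scene 0 [408.  281.6]
scene 0.075 [408.6 279.7]
scene 0.3 [409.8 275.6]
```

View pics/final.png

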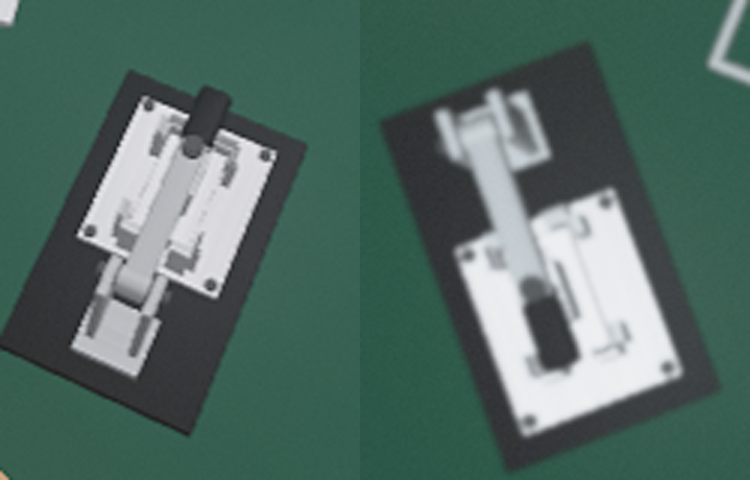

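The end grip is at scene (409,278) and top (214,291). The closed arm predicts (408.6,279.7) and (213.1,290.8), so the clamp is closed on the boss. Handing in.

```bash
python3 -c "
from h import *
print(arm.finish_job())"
```

```text
the job is handed in; nothing more can be done
None
```

The casting is seated in the weld nest with the clamp closed on its boss. I handed the job in after about 31.5 s of robot time.

- **Placing:** I gripped the aluminium casting by its boss, laid it between the guides on the lifter (underside about 39 mm up) and let go.
- **Pressing:** With the clamp open, I pressed the boss top with the closed fingers. The casting sank about 7 mm past the lifter. Then the force climbed from 6 to 21 N over 0.37 mm, which I took as the support bars. Early force-triggered stops (13 to 20 N) did not hold their load, so I finished in small position steps. I held about 21 N for 0.3 s; the highest force I read was 21 N.
- **Seat check:** The push put the underside at about 31.7 mm. The bar geometry in an earlier image gave about 31 mm, and the casting looked square and level. There was a side force of about 5 N at full push.
- **Clamp:** I pushed the arm over from behind and it sank onto the boss. The force during this was mostly upward, up to 11 N, so part of the gripper other than the fingertips may have touched the arm. That is well under the 40 N limit.
- **Final check:** The end grip was within 2 pixels of where a closed arm (about 0.075 rad) should appear in both camera views. With the seat near its highest setting, the clamp angle is probably close to the 0.08 rad limit. The images are too coarse to measure that angle exactly.
- **Other items:** I did not deliberately touch any other workpiece or tool. The last picture showed only the fixture, so I did not check the rest of the bench again. The robot was clear of everything at hand-in.

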